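# One stroke of the cup feeder

### The job

Two hand-cranked cup feeders stand on the bench. On the one loaded with the yellow-lidded cup, turn the flywheel by its upright black handle through exactly one full revolution clockwise as seen from above, so that the pusher makes one stroke and delivers the cup, and the handle stands back at the red pointer; then let go. Leave the other feeder with its blue-lidded cup alone.

Things in the scene. Friction and masses are not known exactly. Their poses are not given: they have to be found in the camera images.
- handle_yellow (a point): grip point of the upright black handle on the flywheel of the feeder holding the yellow-lidded cup. The handle is a round grip 21 to 23 mm in diameter that spins freely on its own upright pin, so a gripper can hold it without turning; it stands 52 mm tall, its top 18 mm above this point and its foot 34 mm below it (flange and wheel face begin there, some 4 mm lower over the wheel). It circles the axle at a radius of 45 mm. The handle's top is about 164 mm above the bench.
- axle_yellow (a point): top of the vertical axle of the same flywheel, the fixed centre of the handle's circle, 114 mm above the bench. The flywheel is a dark steel disc of 124 mm diameter and 16 mm thickness, face 108 mm above the bench, with a yellow arrow showing clockwise, lying on a white gearbox of 140 x 130 mm, 85 mm high. This point's +x axis points from the axle along the lane towards the delivery end; the red home pointer stands on the opposite side (-x) of the axle, at the rim.
- flywheel_yellow (a joint): angle of that flywheel in rad, growing clockwise seen from above; 0 when the handle stands at the red home pointer, 6.283 after one full revolution. It starts within 0.12 of 0. It can turn from 0.35 below 0 to 1.3 past the full revolution; nothing stops it at the full revolution itself. It is stiff (about 3 N at the handle) and stays where it is left.
- pusher_yellow (a joint): travel in m of that feeder's black pusher along the lane, geared to the flywheel: 0.070 forward for each clockwise revolution, in proportion to the angle. At the start it stands at about 0, some 4 mm behind the cup; at 0.070 the cup is delivered.
- cup_yellow_centre (a point): centre, half-way up, of the plastic cup with a yellow lid, 54 mm diameter, 60 mm tall, standing at the start in the lane 126 mm from the flywheel axle, between two low steel rails; its z axis is the cup's upright axis
- out_yellow (a point): point in the lane 192 mm from the axle, over the green field at the delivery end of the yellow cup's feeder: the place of the delivered cup's centre
- flywheel_blue (a joint): angle in rad of the flywheel of the other, identical feeder, which holds the blue-lidded cup; not to be turned
- cup_blue_centre (a point): centre, half-way up, of the cup with a blue lid, 54 mm diameter, 60 mm tall, in the lane of the other feeder; to be left there
Things that resemble listed ones, but are neither listed nor needed, are in the scene too. Of the things like the part that bears cup_yellow_centre, leave any that is orange; of the rest the smaller one is meant.

How it is judged:
At the end, for the whole second after the job is handed in: The yellow cup's flywheel rests one full clockwise revolution on, its handle within 0.26 rad of the red pointer, its pusher advanced 70 mm within 8 mm; the yellow cup stands upright within 18 mm of the delivered place; the blue cup is within 15 mm of its start, its flywheel within 0.3 rad of home (value of joint flywheel_yellow between 6.023 and 6.543 rad and velocity of joint flywheel_yellow between -0.1 and 0.1 rad/s and value of joint pusher_yellow between 0.062 and 0.078 m and horizontal distance between cup_yellow_centre and out_yellow below 0.018 m and angle between cup_yellow_centre's own z axis and vertical below 0.17 rad and distance of cup_blue_centre from where it was at the start of the episode below 0.015 m and value of joint flywheel_blue between -0.3 and 0.3 rad); the robot touches nothing.
It fails at once if the other feeder's flywheel is turned, or its blue-lidded cup moved by more than 20 mm (value of joint flywheel_blue above 0.4 rad or distance of cup_blue_centre from where it was at the start of the episode above 0.02 m).
It also fails if it takes over 45 s, if anything falls off the work surface, if the arm or the gripper's body presses on something with over 40 N, if the wrist force passes 120 N, or if a joint passes its speed limit or range.

### The arm

A 6-joint arm with a two-finger parallel gripper is mounted at the origin on a cart in front of the work surface, level with it; the furniture and walls round the work are solid. World frame = base frame: x ahead of the robot, y to its left, z up, the work surface at z = 0. Lengths are in m, angles in rad, forces in N, time in s.
With the tool pointing down it reaches from about 0.35 to 0.85 m from the base axis. Payload 8.1 kg.
Tool frame: the origin (TCP) lies at the very end of the fingers, on their centre line; the grasp point (between the pads) lies 19 mm behind it; z points along the fingers, y is the line along which they close (so a half turn about z gives the same grasp; the last joint's range is limited). The gripper opens to 93 mm and grips with 3 to 60 N. Pads are 15 mm wide; open, the fingers measure 128 mm over their backs; the gripper's body (75 mm by 188 mm) begins 65 mm behind the grasp point.
Start: joints at [1.237, 0.13, 1.488, -0, 1.523, -0.085], TCP at [0.148, 0.582, 0.219] pointing down, gripper open.
Joint ranges: [-2.96, 2.96], [-0.89, 2.26], [0.02, 2.5], [-1.34, 4.48], [0, 2.73], [-2.66, 2.66]. Speed limits (rad/s): [2.39, 2.39, 2.79, 3.14, 3.14, 3.14].

### API

Orientations are given as a rotation vector (axis times angle).
In Python, from plant import read_state, eyes, workorder gives the robot as it stands. The module is installed in compiled form; this text tells all that it offers.
- The arm moves only by the tool play_rows, never from a script. Its argument "targets" is one flat list of numbers, 4 for each row, row after row: the shift along the tool's x, y, z in cm, then the turn about the tool's z in degrees. In form: [dx, dy, dz, roll, dx, dy, dz, roll, ...]. A call has 1 to 8 rows; each row is the pose to reach, as a shift and turn from the pose commanded when the call began, along the tool's axes at that moment; what a row does not reach only later rows make up. A row lasts 1/12 s, in which the tool goes at most 41.7 mm and 7.16 degrees, less where a joint would pass 70% of its speed; a pose out of reach is approached as far as the arm can. A call with a gripper value outside its range is refused whole. "grip" is the finger opening in cm, from 0 to 9.3, set as the call begins (left out, the last holds). The fingers move at their own pace and stop on an object; "grip_force" is the grip in N (left out, the last holds). Time passes only in rows, so rows that repeat a pose let the fingers close. It gives the time, the measured TCP pose, the force, the opening and the grip force at its end, in the units of the state.
- read_state(): the state, without advancing time (a new reading comes with each control period).
- eyes.read_camera(name): name is "scene" or "top" or "wrist"; returns a dict with "image" (384x512x3 uint8, red, green, blue), "vfov" (degrees; the focal length in pixels is half the picture's height over the tangent of half this angle, whatever the lens; pixels are square), "cx", "cy" (the principal point, pixels), "cam_to_world" (4x4, takes a point from camera to world coordinates); the wrist camera has in their place "T_tool_cam" (4x4, takes a point from camera to tool coordinates, whose origin is the TCP and whose axes are the flange's). Camera axes: x right, y up, looking along -z (the intrinsics and any distortion apply to the point x, -y, -z); pixel columns grow to the right and rows downward; lengths in m; the calibration is good to about 2 mm. A picture is of the moment at which its call begins: read the wrist's pose just before it. There is no depth.
- workorder.close_job(): hands the job in; it is judged then, once.
The state is a dict: "t": time; "q": joint angles; "dq": joint speeds; "joint_torque": joint torques, N m; "tool_pos": TCP position; "orientation": TCP orientation; "force": force on the tool from outside, world axes, zero at the start; "wrist_torque": the same for the moment, N m; "opening": finger opening in m; "gripper_force": force on a finger pad.
Only numpy, scipy, OpenCV 4.12 (cv2) and the standard library are available. Lean on these libraries where they do the work, as an engineer would, in place of code of your own. Each camera call takes 0.05 s, during which the arm holds its last target. There are 200 camera calls.

## Working session

There is one attempt and no reset: what is moved stays moved. The work goes in short steps, Python scripts to look and compute and a tool call to move; the robot and the scene stay as the last step left them, time stands still between calls to the robot, and variables do not carry over. Pictures are saved under pics/ and viewed, at most 10 in all, crops included, and the job is handed in when it is done.

Besides the shell and the picture viewer there is one more tool, called after ">>>" by a JSON object that holds its "fn" and its "kwargs", one argument or row to a line. play_rows: Moves the arm, as the interface text tells. Its arguments: {"type":"object","properties":{"targets":{"type":"array"},"grip":{"type":"number"},"grip_force":{"type":"number"}},"required":["targets"]}

```bash
mkdir -p pics; python3 - <<'E'
from plant import read_state, eyes
import cv2,numpy as np
s=read_state();print(s)
a=[]
for n in("scene","top"):
    c=eyes.read_camera(n);print(n,{k:(np.round(v,4).tolist() if k!='image' else 0) for k,v in c.items()})
    cv2.imwrite(f"pics/{n}0.png",c["image"][:,:,::-1])
    a.append(c)
import pickle;pickle.dump(a,open("c0.pkl","wb"))
E
```

```text
{'t': 0.0, 'q': array([ 1.23658570e+00,  1.31165070e-01,  1.48925324e+00, -6.60617609e-06,
        1.52296724e+00, -8.53777163e-02]), 'dq': array([-1.59938841e-04, -2.42604838e-03, -3.28547230e-05, -2.63010875e-04,
        1.48260891e-03,  2.36193525e-03]), 'joint_torque': array([ 9.49876230e-04, -5.59858990e+01, -4.91743541e+01,  7.70156574e-02,
        3.56639957e-02, -7.95817556e-06]), 'tool_pos': array([0.14755094, 0.5810082 , 0.21759939]), 'orientation': array([-3.89812016e-01, -3.11694370e+00,  2.75636806e-03]), 'force': array([ 0.19042513, -0.42842523,  0.19402496]), 'wrist_torque': array([ 0.06776983,  0.05295563, -0.02062816]), 'gripper_force': 0.0, 'opening': 0.093047397386571}
scene {'image': 0, 'vfov': 53.0319, 'cx': 250.0666, 'cy': 187.1076, 'cam_to_world': [[0.8173, 0.2546, -0.517, -0.1636], [-0.5762, 0.3746, -0.7264, -0.8184], [0.0087, 0.8915, 0.4528, 0.6865], [0.0, 0.0, 0.0, 1.0]]}
top {'image': 0, 'vfov': 55.2052, 'cx': 252.8504, 'cy': 189.2394, 'cam_to_world': [[-0.0046, 0.9929, -0.1185, 0.3237], [-0.9995, -0.001, 0.0309, 0.0961], [0.0306, 0.1186, 0.9925, 1.2771], [0.0, 0.0, 0.0, 1.0]]}
```

View pics/scene0.png

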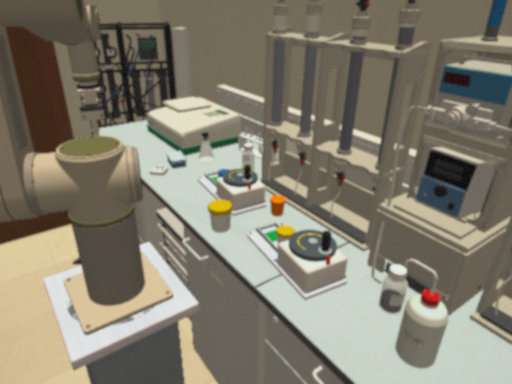

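View pics/top0.png

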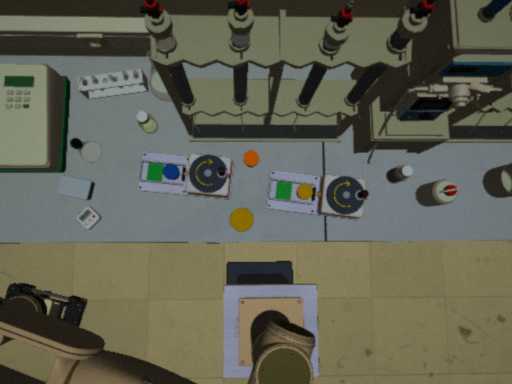

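The top view shows three candidates: the yellow-lidded cup in the feeder lane at (305,191), a larger free yellow-lidded jar at (241,219), and an orange-lidded one at (251,158). The one in the lane is the smaller and isn't orange, so it's the one meant. Its feeder is the right one, with the flywheel at (345,196) and the handle at about (363,195). The blue feeder's wheel is at (207,174). I'll confirm this in a crop and measure.

```bash
cat >h.py <<'E'
import numpy as np
def f(c): return c["image"].shape[0]/2/np.tan(np.radians(c["vfov"]/2))
def ray(c,u,v,z,T=None):
    T=c["cam_to_world"] if T is None else T; T=np.array(T)
    d=T[:3,:3]@np.array([(u-c["cx"])/f(c),-(v-c["cy"])/f(c),-1]); o=T[:3,3]
    return o+d*(z-o[2])/d[2]
def proj(c,p,T=None):
    T=c["cam_to_world"] if T is None else T
    q=np.linalg.inv(T)@np.r_[p,1]; return np.array([c["cx"]+f(c)*q[0]/-q[2],c["cy"]-f(c)*q[1]/-q[2]])
E
python3 - <<'E'
import pickle,cv2,numpy as np
from h import *
s,t=pickle.load(open("c0.pkl","rb"))
im=t["image"][:,:,::-1]
hsv=cv2.cvtColor(np.ascontiguousarray(im),cv2.COLOR_BGR2HSV)
def blob(m,box):
    x0,y0,x1,y1=box;k=np.zeros_like(m);k[y0:y1,x0:x1]=m[y0:y1,x0:x1]
    n,l,st,ce=cv2.connectedComponentsWithStats(k);i=1+np.argmax(st[1:,4]);return ce[i],st[i]
ye=cv2.inRange(hsv,(18,150,90),(32,255,255));dk=cv2.inRange(hsv,(0,0,0),(179,255,95))
print(hsv[196,333],hsv[182,345],hsv[196,368],hsv[196,363])
for nm,m,b,z in(("lid",ye,(290,175,322,208),.065),("jar",ye,(220,200,262,240),.09),("wheel",dk,(322,170,375,222),.108)):
    c,st=blob(m,b);print(nm,c,st,ray(t,*c,z))
cv2.imwrite("pics/crop.png",cv2.resize(np.hstack([im[140:240,260:380]]),None,fx=6,fy=6,interpolation=cv2.INTER_CUBIC))
E
```

```text
[34 40 45] [ 34 129  77] [105  26 120] [90 64 12]
lid [304.39344262 191.01639344] [297 184  16  15 183] [ 0.46233059 -0.11376518  0.065     ]
jar [241.21167883 219.13381995] [230 208  23  23 411] [0.36849698 0.09711085 0.09      ]
wheel [344.68590272 196.62159934] [ 322  176   47   46 1213] [ 0.43907186 -0.23649834  0.108     ]
```

View pics/crop.png

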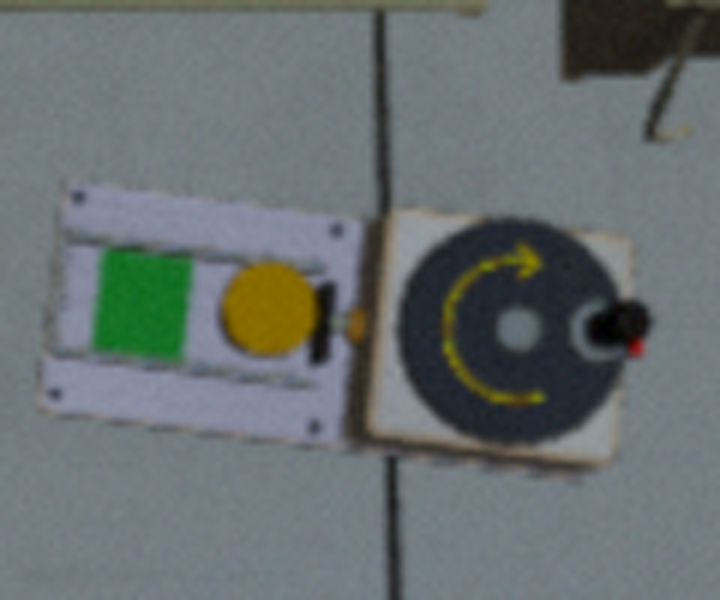

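The crop confirms it: the yellow lid sits in the lane (crop 268,308), the hub is at (519,329), the black handle top at about (628,320) and the red pointer at (636,347). The next step is to compute positions from the hub and handle, and check them in the scene view.

```bash
python3 - <<'E'
import pickle,cv2,numpy as np
from h import *
from scipy.spatial.transform import Rotation as R
from plant import read_state
s,t=pickle.load(open("c0.pkl","rb"))
P=lambda x,y:(260+(x+.5)/6-.5,140+(y+.5)/6-.5)
ax=ray(t,*P(519,329),.114);h=ray(t,*P(628,319),.164);g=ray(t,*P(142,304),.004);cup=ray(t,304.4,191.0,.0625);ptr=ray(t,*P(636,347),.11)
print("axle",ax,"handle",h,"green",g,"cup",cup,"ptr",ptr)
d=(cup-ax)[:2];print("axle-cup",np.linalg.norm(d),np.degrees(np.arctan2(*d[::-1])),"handle-axle",np.linalg.norm((h-ax)[:2]),np.degrees(np.arctan2(*(h-ax)[1::-1])), "gr",np.linalg.norm((g-ax)[:2]))
for n,p in(("ax",ax),("h",h),("cup",cup)): print(n,proj(s,p))
S=read_state();M=R.from_rotvec(S["orientation"]).as_matrix();print(M.round(3))
im=s["image"][:,:,::-1];cv2.imwrite("pics/crop2.png",cv2.resize(im[210:300,240:360],None,fx=6,fy=6,interpolation=cv2.INTER_CUBIC))
E
```

```text
axle [ 0.44558569 -0.2395614   0.114     ] handle [ 0.44542673 -0.28172322  0.164     ] green [ 0.47209114 -0.05000465  0.004     ] cup [ 0.46267167 -0.11422123  0.0625    ] ptr [ 0.43619057 -0.30377309  0.11      ]
axle-cup 0.12649936536660603 82.23746552829142 handle-axle 0.04216211752422555 -90.21602770680475 gr 0.19140088980812908
ax [311.72073582 240.69926661]
h [325.27170439 231.9859021 ]
cup [284.71600579 232.93861197]
[[-0.969  0.246 -0.001]
 [ 0.246  0.969 -0.002]
 [ 0.    -0.002 -1.   ]]
```

View pics/crop2.png

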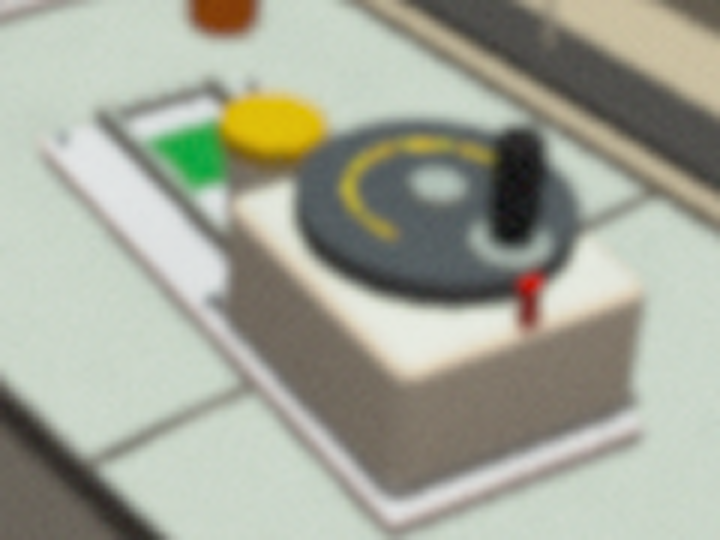

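Hub and handle agree across the two views to about 1.5 px, the axle–cup distance is 126.5 mm (126 expected) and axle–green is 191 mm. So the handle is at about (0.445, −0.284) and the lane heads about 82°. I'll head there with a roll of about +166° so the tool axes line up with the world axes.

>>> {"fn": "play_rows", "kwargs": {
  "targets": [-31, -13, -4, 56, -31, -13, -4, 56, -31, -13, -4, 56, -31, -13, -4, 56, -31, -13, -4, 56, -31, -13, -4, 56, -31, -13, -4, 56, -31, -13, -4, 56],
  "grip": 9.3
}}

```text
t: 0.77
tool_pos: [0.4132, 0.3807, 0.2579]
orientation: [-1.816, -2.563, 0.001]
force: [0.3, 0.2, -0.3]
opening: 0.093
gripper_force: 0.0
```

>>> {"fn": "play_rows", "kwargs": {
  "targets": [-32, -8, 0, 56, -32, -8, 0, 56, -32, -8, 0, 56, -32, -8, 0, 56, -32, -8, 0, 56, -32, -8, 0, 56, -32, -8, 0, 56, -32, -8, 0, 56]
}}

```text
t: 1.43
tool_pos: [0.4444, 0.0519, 0.2578]
orientation: [2.807, 1.411, -0.0]
force: [0.9, 0.3, -0.2]
opening: 0.0931
gripper_force: 0.0
```

>>> {"fn": "play_rows", "kwargs": {
  "targets": [-27, 20, 0, 54, -27, 20, 0, 54, -27, 20, 0, 54, -27, 20, 0, 54, -27, 20, 0, 54, -27, 20, 0, 54, -27, 20, 0, 54, -27, 20, 0, 54]
}}

```text
t: 2.1
tool_pos: [0.4458, -0.2813, 0.2577]
orientation: [-3.141, 0.019, 0.0]
force: [0.8, 1.4, 1.2]
opening: 0.093
gripper_force: 0.0
```

```bash
python3 - <<'E'
from h import *
from plant import read_state, eyes
from scipy.spatial.transform import Rotation as R
import cv2,pickle
s=read_state();c=eyes.read_camera("wrist")
T=np.eye(4);T[:3,:3]=R.from_rotvec(s["orientation"]).as_matrix();T[:3,3]=s["tool_pos"];T=T@c["T_tool_cam"]
print(s["tool_pos"],R.from_rotvec(s["orientation"]).as_matrix().round(3),c["vfov"],T.round(3),s["q"])
print(proj(c,[.4456,-.2396,.114],T),proj(c,[.4454,-.2845,.164],T))
pickle.dump((c,T),open("w.pkl","wb"));cv2.imwrite("pics/w1.png",c["image"][:,:,::-1])
E
```

```text
[ 0.4457722  -0.28127762  0.25767509] [[ 1.    -0.012 -0.   ]
 [-0.012 -1.     0.   ]
 [-0.    -0.    -1.   ]] 62.03520397206822 [[-0.011  0.97   0.242  0.511]
 [-1.    -0.011 -0.003 -0.281]
 [-0.001 -0.242  0.97   0.423]
 [ 0.     0.     0.     1.   ]] [-6.60250237e-01 -8.07229721e-02  1.63214256e+00  9.16512409e-05
  1.59051038e+00  9.22359206e-01]
[215.05959723 178.75575567] [261.23256377 190.90139509]
```

View pics/w1.png

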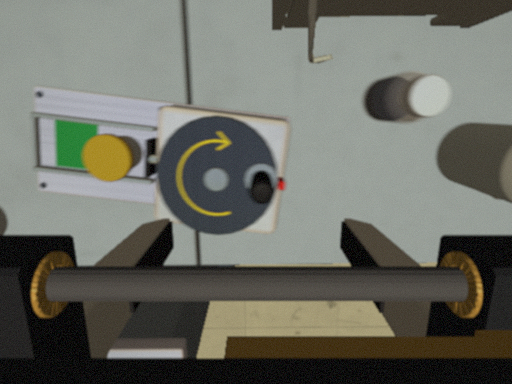

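Wrist view: hub at (216,179.5), lid at (107,157), handle top at about (262,191) and red pointer at (282,184). These match the predictions within about 1 px.

```bash
python3 - <<'E'
from h import *
import cv2,pickle
c,T=pickle.load(open("w.pkl","rb"))
im=c["image"];hsv=cv2.cvtColor(im,cv2.COLOR_RGB2HSV)
def cen(m,b):
    x0,y0,x1,y1=b;k=np.zeros_like(m);k[y0:y1,x0:x1]=m[y0:y1,x0:x1]
    M=cv2.moments(k,True);return M["m10"]/M["m00"],M["m01"]/M["m00"],M["m00"]
lid=cen(cv2.inRange(hsv,(18,150,80),(32,255,255)),(70,125,140,190))
hub=cen(cv2.inRange(hsv,(0,0,110),(179,60,255)),(200,163,232,196))
hd=cen(cv2.inRange(hsv,(0,0,0),(179,255,38)),(245,165,285,210))
red=cen(cv2.inRange(hsv,(0,150,80),(8,255,255)),(270,170,295,200))
for n,p,z in(("lid",lid,.0625),("hub",hub,.114),("handle mid",hd,.15),("red",red,.112)): print(n,np.round(p,1),ray(c,p[0],p[1],z,T))
a=ray(c,*hub[:2],.114,T);l=ray(c,*lid[:2],.0625,T);d=(l-a)[:2];print(np.linalg.norm(d),np.degrees(np.arctan2(d[1],d[0])))
E
```

```text
lid [ 107.3  156.9 1792. ] [ 0.4613168  -0.11149639  0.0625    ]
hub [215.5 179.2 408. ] [ 0.44517792 -0.24001249  0.114     ]
handle mid [261.2 187.2 392. ] [ 0.44521836 -0.2846384   0.15      ]
red [280.5 184.3  40. ] [ 0.43881203 -0.30442247  0.112     ]
0.12952548245659726 82.84234035093314
```

>>> {"fn": "play_rows", "kwargs": {
  "targets": [0, 0.35, 3, 0, 0, 0.35, 6, 0, 0, 0.35, 8, 0, 0, 0.35, 10, 0, 0, 0.35, 11.5, 0, 0, 0.35, 12.5, 0, 0, 0.35, 12.5, 0, 0, 0.35, 12.5, 0]
}}

```text
t: 2.82
tool_pos: [0.4462, -0.2825, 0.1328]
orientation: [-3.141, 0.007, 0.001]
force: [1.0, 0.1, 0.7]
opening: 0.0933
gripper_force: 0.0
```

>>> {"fn": "play_rows", "kwargs": {
  "targets": [0, 0, 0, 0, 0, 0, 0, 0, 0, 0, 0, 0, 0, 0, 0, 0, 0, 0, 0, 0, 0, 0, 0, 0, 0, 0, 0, 0, 0, 0, 0, 0],
  "grip": 1.5,
  "grip_force": 20
}}

```text
t: 3.48
tool_pos: [0.4464, -0.2827, 0.1331]
orientation: [3.142, -0.007, 0.0]
force: [-0.1, -0.4, -0.2]
opening: 0.0442
gripper_force: 0.0
```

>>> {"fn": "play_rows", "kwargs": {
  "targets": [0, 0.2, 0, 0, 0, 0.2, 0, 0, 0, 0.2, 0, 0, 0, 0.2, 0, 0, 0, 0.2, 0, 0, 0, 0.2, 0, 0, 0, 0.2, 0, 0, 0, 0.2, 0, 0]
}}

```text
t: 4.15
tool_pos: [0.4464, -0.2837, 0.133]
orientation: [-3.14, 0.006, 0.0]
force: [-0.1, 5.8, 2.0]
opening: 0.0221
gripper_force: 20.0
```

The handle is held: the opening is 22.1 mm, which fits its 21–23 mm diameter. I'll crank along a 45 mm circle in 10° rows.

>>> {"fn": "play_rows", "kwargs": {
  "targets": [-0.78, -0.07, 0, 0, -1.54, -0.27, 0, 0, -2.25, -0.6, 0, 0, -2.89, -1.05, 0, 0, -3.45, -1.61, 0, 0, -3.9, -2.25, 0, 0, -4.23, -2.96, 0, 0, -4.43, -3.72, 0, 0]
}}

```text
t: 4.82
tool_pos: [0.4031, -0.2475, 0.1331]
orientation: [3.14, -0.007, 0.004]
force: [6.9, -2.3, -4.8]
opening: 0.022
gripper_force: 20.0
```

>>> {"fn": "play_rows", "kwargs": {
  "targets": [-0.07, -0.78, 0, 0, 0, -1.56, 0, 0, 0.2, -2.32, 0, 0, 0.53, -3.03, 0, 0, 0.98, -3.67, 0, 0, 1.54, -4.23, 0, 0, 2.18, -4.68, 0, 0, 2.89, -5.01, 0, 0]
}}

```text
t: 5.48
tool_pos: [0.4317, -0.1964, 0.133]
orientation: [-3.141, 0.007, 0.002]
force: [-4.4, -0.7, 3.0]
opening: 0.0218
gripper_force: 20.0
```

>>> {"fn": "play_rows", "kwargs": {
  "targets": [0.76, -0.2, 0, 0, 1.54, -0.27, 0, 0, 2.32, -0.2, 0, 0, 3.08, 0, 0, 0, 3.79, 0.33, 0, 0, 4.43, 0.78, 0, 0, 4.99, 1.34, 0, 0, 5.44, 1.98, 0, 0]
}}

```text
t: 6.15
tool_pos: [0.487, -0.2171, 0.133]
orientation: [-3.141, 0.006, -0.001]
force: [-1.6, 4.1, 3.1]
opening: 0.022
gripper_force: 20.0
```

>>> {"fn": "play_rows", "kwargs": {
  "targets": [0.33, 0.71, 0, 0, 0.53, 1.47, 0, 0, 0.6, 2.25, 0, 0, 0.53, 3.03, 0, 0, 0.33, 3.79, 0, 0, 0, 4.5, 0, 0, -0.45, 5.14, 0, 0, -1.01, 5.7, 0, 0]
}}

```text
t: 6.82
tool_pos: [0.4746, -0.2748, 0.133]
orientation: [-3.141, 0.007, 0.001]
force: [-1.3, 8.6, 4.7]
opening: 0.0224
gripper_force: 20.0
```

>>> {"fn": "play_rows", "kwargs": {
  "targets": [-0.64, 0.45, 0, 0, -1.35, 0.78, 0, 0, -2.11, 0.98, 0, 0, -2.89, 1.05, 0, 0, -3.44, 1.02, 0, 0, -3.44, 1.02, 0, 0, -3.44, 1.02, 0, 0, -3.44, 1.02, 0, 0]
}}

```text
t: 7.48
tool_pos: [0.44, -0.2833, 0.133]
orientation: [-3.139, 0.007, 0.002]
force: [-1.9, 10.9, 5.7]
opening: 0.0221
gripper_force: 20.0
```

```bash
python3 - <<'E'
from plant import eyes
import cv2
a=eyes.read_camera("wrist")["image"];b=eyes.read_camera("top")["image"][140:240,260:380]
b=cv2.resize(b,(460,384))
cv2.imwrite("pics/chk.png",cv2.hconcat([a[:,80:420],b])[:,:,::-1])
E
```

```text
(no output)
```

View pics/chk.png

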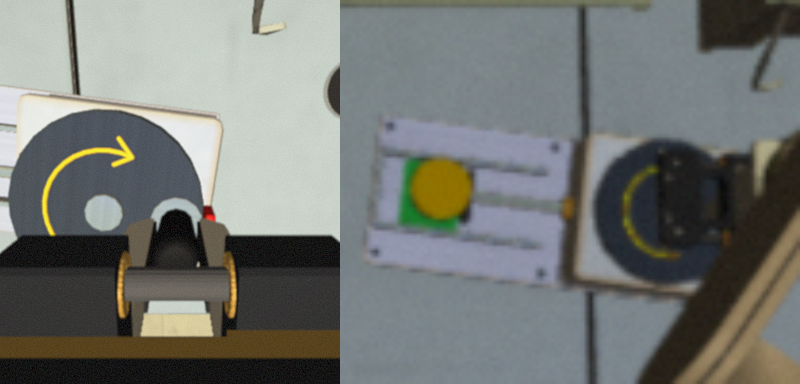

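The cup is over the green field and the handle is at the red pointer. Now I'll release, back off upwards and look again.

>>> {"fn": "play_rows", "kwargs": {
  "targets": [0, -0.1, 0, 0, 0, -0.1, 0, 0, 0, -0.1, 0, 0, 0, -0.1, 0, 0, 0, -0.1, 0, 0, 0, -0.1, 0, 0, 0, -0.1, 0, 0, 0, -0.1, 0, 0],
  "grip": 6
}}

```text
t: 8.25
tool_pos: [0.4409, -0.2835, 0.133]
orientation: [3.142, -0.007, -0.0]
force: [1.3, 0.2, 0.6]
opening: 0.0598
gripper_force: 0.0
```

>>> {"fn": "play_rows", "kwargs": {
  "targets": [0, 0, -1, 0, 0, 0, -3, 0, 0, 0, -6, 0, 0, 0, -9, 0, 0, 0, -12, 0, 0, 0, -12.5, 0, 0, 0, -12.5, 0, 0, 0, -12.5, 0]
}}

```text
t: 8.92
tool_pos: [0.441, -0.2834, 0.2582]
orientation: [3.141, -0.007, 0.001]
force: [0.3, 0.3, -1.1]
opening: 0.0598
gripper_force: 0.0
```

```bash
python3 - <<'E'
from h import *
from plant import read_state, eyes
from scipy.spatial.transform import Rotation as R
import cv2
s=read_state();c=eyes.read_camera("wrist")
T=np.eye(4);T[:3,:3]=R.from_rotvec(s["orientation"]).as_matrix();T[:3,3]=s["tool_pos"];T=T@c["T_tool_cam"]
im=c["image"];hsv=cv2.cvtColor(im,cv2.COLOR_RGB2HSV)
def cen(m,b):
    x0,y0,x1,y1=b;k=np.zeros_like(m);k[y0:y1,x0:x1]=m[y0:y1,x0:x1]
    M=cv2.moments(k,True);return M["m10"]/M["m00"],M["m01"]/M["m00"],M["m00"]
A=np.array([.4453,-.2398])
u=proj(c,[*(A+[-.006,-.0446]),.15],T).astype(int);print("exp",u)
hd=cen(cv2.inRange(hsv,(0,0,0),(179,255,38)),(u[0]-17,u[1]-20,u[0]+17,u[1]+18))
o=A+.192*np.array([np.cos(np.radians(82.6)),np.sin(np.radians(82.6))]);u=proj(c,[*o,.0625],T).astype(int)
lid=cen(cv2.inRange(hsv,(18,150,80),(32,255,255)),(max(0,u[0]-40),u[1]-40,u[0]+40,u[1]+40))
h=ray(c,*hd[:2],.15,T)[:2];l=ray(c,*lid[:2],.0625,T)[:2]
print("handle",np.round(hd,1),h,np.linalg.norm(h-A),np.degrees(np.arctan2(*(h-A)[::-1])),"cup err mm",(l-o)*1e3,lid, s["tool_pos"],s["force"])
t=eyes.read_camera("top")["image"][140:240,130:380]
cv2.imwrite("pics/fin.png",cv2.vconcat([im,cv2.resize(t,(512,205))])[:,:,::-1])
E
```

```text
exp [258 188]
handle [255.4 188.1 413. ] [ 0.43964047 -0.2818119 ] 0.04239138809318291 -97.67227740739789 cup err mm [-1.22014367  2.78608204] (46.41684782608696, 145.2891304347826, 1840.0) [ 0.44100912 -0.2834472   0.25818082] [ 0.28841469  0.32078936 -1.07338129]
```

View pics/fin.png

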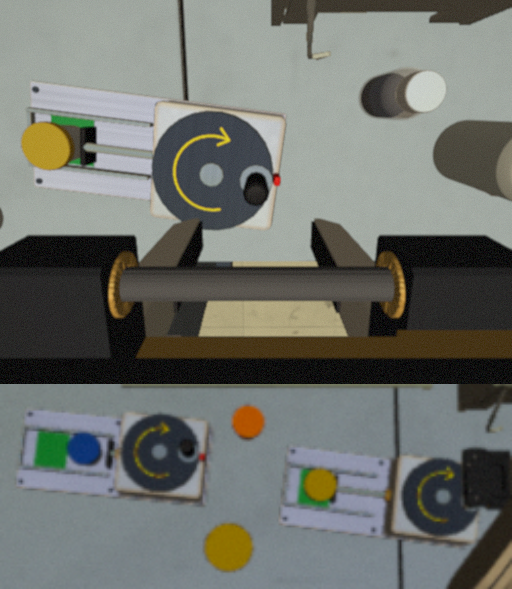

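The yellow cup stands at (46,145), about 3 mm from the delivered place. The handle is at −97.7° against a home of about −97.4°. The blue feeder is untouched and the gripper is clear.

```bash
python3 -c "
from plant import workorder
print(workorder.close_job())"
```

```text
the job is handed in; nothing more can be done
None
```

The yellow feeder's flywheel was turned one full clockwise revolution. Its handle is back at the red pointer and released, the cup measured about 3 mm from the delivered place, the blue feeder was left alone, and the job is handed in (no verdict was returned).

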